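Close off a pipe tail with a compression cap: finger-tight, then one flat with the spanner

ROBOT

A 6-joint arm with a two-finger parallel gripper is mounted at the origin on the work surface. World frame = base frame: x ahead of the robot, y to its left, z up, the work surface at z = 0. Lengths are in mm, angles in degrees, forces in N, time in s.
With the tool pointing down it reaches from about 350 to 850 mm from the base axis. Payload 8.1 kg.
Tool frame: the origin (TCP) lies between the finger pads; the fingertips stand r.nose_length ahead of it and the grasp point (between the pads) lies 3 mm ahead of it (r.nose_length is the distance from the TCP to the fingertips, in mm); x points along the fingers, y is the direction in which the jaws open and shut, and the axes are right-handed (so a half turn about x gives the same grasp; the last joint's range is limited). The gripper opens to 85 mm and grips with 20 to 120 N. Pads are 22 mm wide; open, the fingers measure 114 mm over their backs; the gripper's body (76 mm by 85 mm) begins 54 mm behind the grasp point. The pads swing forward as they close: fully open they stand 13 mm farther back than shut.
Start: joints at [-76.398, 7.471, 85.268, -0, 87.261, -4.893], TCP at [190.354, -569.008, 231.192] pointing down, gripper open.
Joint ranges: [-169.43, 169.43], [-51.17, 129.36], [1.28, 143.12], [-76.62, 256.62], [0, 156.53], [-152.29, 152.29]. Speed limits (degrees/s): [136.94, 136.94, 159.86, 180, 180, 180].

INTERFACE

Orientations are given as [roll, pitch, yaw] about the fixed x, y, z axes, in that order (R = Rz(yaw) Ry(pitch) Rx(roll)).
In Python, from bench import sense, optics, order, r gives the robot as it stands.
- The arm moves only by the tool carry_out, never from a script. Its argument "commands" is one flat list of numbers, 7 for each row, row after row: the shift along the tool's x, y, z in m, then the turn, a rotation vector about the tool's x, y, z in degrees, then the closure, from -1 (fully open) to 1 (shut), so that 0 is half open. A call has 1 to 12 rows; each row is the pose to reach, as a shift and turn from the pose measured when the call began, along the tool's axes at that moment; what a row does not reach only later rows make up. A row lasts 1/8 s, in which the tool goes at most 62.5 mm and 10.7 degrees, less where a joint would pass 70% of its speed; a pose out of reach is approached as far as the arm can. A call with a gripper value outside its range is refused whole. The fingers move at their own pace and stop on an object; "grip_force" is the grip in N (left out, the last holds). Time passes only in rows, so rows that repeat a pose let the fingers close. It gives the time, the measured TCP pose, the force and the opening at its end, in the units of the state.
- sense(): the state, without advancing time (a new reading comes with each control period).
- optics.snapshot(name): name is "scene" or "top" or "wrist"; returns (picture, depth): 384x512x3 uint8, red, green, blue; 384x512 float32, mm along the optical axis (not along the pixel's ray), 0 where there is no reading.
- optics.calibration(name): a dict with "mtx" (3x3 intrinsics, pixels), "extrinsics" (4x4, takes a point from camera to world coordinates). Camera axes: x right, y up, looking along -z (the intrinsics and any distortion apply to the point x, -y, -z); pixel columns grow to the right and rows downward; lengths in mm; the calibration is good to about 2 mm. A picture is of the moment at which its call begins: read the wrist's pose just before it. calibration takes no time and is no camera call; for the wrist camera it gives the pose at the moment of the call.
- order.hand_in(): hands the job in, once; it reports no verdict.
The state is a dict: "time": time; "joint_pos": joint angles; "qd": joint speeds; "joint_efforts": joint torques, N m; "tool_pos": TCP position; "tcp_rot": TCP orientation; "ft_force": force on the tool from outside, world axes, zero at the start; "wrist_torque": the same for the moment, N m; "finger_gap": finger opening in mm.
Only numpy, scipy, OpenCV 4.12 (cv2) and the standard library are available. Lean on these libraries where they do the work, as an engineer would, in place of code of your own. Each camera call takes 0.05 s, during which the arm holds its last target. There are 200 camera calls.

TASK

The brass cap on the capped-off water pipe on the hall shelf is loose: run it down clockwise with the fingers until it is finger-tight, and no harder than that by hand. Then put the open spanner on its flats and tighten it one sixth of a turn more (one flat, 60 degrees), do not overtighten it, take the spanner off and lay it flat back on its wooden rest. Leave the other things on the shelf where they are.

Things in the scene. Friction and masses are not known exactly. Their poses are not given: they have to be found in the camera images.
- cap: Brass hexagon cap, 32 mm across flats, 37 across corners, on a vertical thread on a fixed pipe fitting. Origin on its axis at shelf level; flats from z = 81 to 111 mm, then a 27 mm boss 3 mm high. x points square to a flat (one every 60 deg). Tightens clockwise seen from above, with no noticeable descent. It starts about 0.9 to 2.1 rad short of its sealing ring; no mark shows how far.
- cap_top (a point): Centre of the cap's hexagon top, on its axis, 111 mm above the shelf. Below the cap, all fixed but the washer: washer at 78 to 81 mm, round shoulder of 44 mm diameter at 68 to 78 mm, 34 mm body at 40 to 68 mm, 22 mm copper pipe, 72 mm rosette 6 mm high on the shelf.
- seal (a joint): How far the hidden sealing ring is squeezed round by the cap, rad: 0 until the cap meets it, 0.06 fully taken up (finger-tight from 0.03); it stays where left. Turning the cap takes about 0.1 N m while it runs free, 0.3 to 0.4 N m while squeezing the ring, and 0.9 N m or a little more beyond.
- washer (a joint): Turn of the steel tab washer under the cap, rad, 0 at the start, growing clockwise. It stands still while the cap runs and the sealing ring takes up, then turns with the cap: it counts the turn past finger-tight (1.05 = one sixth turn). Its tab, 12 mm wide, sticks out to 40 mm from the axis and is seen from above.
- spanner: Loose open spanner, 0.2 to 0.3 kg. Origin mid-handle, level with the underside of the jaws; x along the handle to the jaws, z up. Handle 16 mm wide, from x = -90 to 90 mm, z = 0 to 10 mm. Head 54 mm wide, x = 86 to 141 mm (neck from 60), z = 0 to 12 mm. Slot 34 mm wide, open to +x, flat throat at x = 100 mm, mouth ends rounded. On the cap it has about 7 deg of play either way.
- jaw (a point): Point of the spanner that belongs on the cap's axis when seated: x = 120 mm, mid-slot, 6 mm above the underside.
- rest: Fixed wooden rest, 200 x 70 mm: 6 mm base and two blocks, each 22 mm long, 70 wide, 36 high, centred at x = -75 and +60 mm. Origin under its middle, x along it. The spanner starts on both blocks, origin near that of the rest, jaws to +x; between the blocks the handle is free on all sides, the spanner's origin 36 mm above the shelf.
- mate_cup: Loose white ceramic mate cup, 68 mm across, 62 mm high; to be left alone. Origin under its middle.
- straw: Loose stainless drinking straw, 8 mm thick, 172 mm long along x, with a flat filter end; to be left alone. Origin under its middle.
- remote: Loose grey garage remote, 66 x 36 x 14 mm with a round button; to be left alone. Origin under its middle.
- keys: Two steel house keys on a loop, loose, 4 mm high, keys reaching 74 mm in +x from the loop's centre, which is the origin; to be left alone.
- tape: Loose white tape spool, 48 mm across, 18 mm high, in the low dark wooden tray; to be left alone. Origin under its middle.
- spare_nut: Loose open brass hexagon nut, 14 mm high, lying in the tray; not the cap, to be left alone. Origin under its middle.
Not all that is in view belongs to the job. Of the things that look like the rest, the middle-sized one is meant.

How it is judged (in metres and radians):
On the way, in this order (a step that is already met when the one before it is completed fails the run):
1. the cap is run finger-tight by the fingers, without dragging the washer round (value of joint seal above 0.03 rad and value of joint washer below 0.12 rad and contact force between the fingers and cap above 1 N), for 0.1 s.
2. the spanner turns the cap one sixth of a turn more (value of joint washer above 0.8 rad and contact force between spanner and cap above 0.5 N), for 0.05 s.
At the end, for the whole second after the job is handed in: The washer shows 0.8 to 1.3 rad of turn past finger-tight (one sixth turn is 1.05), the sealing ring is taken up (over 0.03 rad), and the spanner lies flat and still on both blocks of its rest, its middle within 40 mm of the rest's middle and along it within 0.35 rad (value of joint washer between 0.8 and 1.3 rad and value of joint seal above 0.03 rad and horizontal distance between spanner and rest below 0.04 m and z of spanner in the frame of rest between 0.03 and 0.04 m and angle between the x axis of spanner and the x axis of rest, either way round below 0.35 rad and angle between spanner's own z axis and vertical below 0.1 rad and linear speed of spanner below 0.02 m/s); the robot touches nothing.
It fails at once if the cap is forced past finger-tight by hand: gripped by the fingers with over 8 N while the washer is beyond 0.12 rad (value of joint washer above 0.12 rad and contact force between the fingers and cap above 8 N).
It fails at once if the cap is overtightened: washer beyond 1.4 rad (value of joint washer above 1.4 rad).
It fails at once if another thing on the shelf is moved by more than 30 mm (distance of any of mate_cup, straw, remote, keys, tape, spare_nut from where it was at the start of the episode above 0.03 m).
It also fails if it takes over 72 s, if anything falls off the work surface, if the arm or the gripper's body presses on something with over 40 N, if the wrist force passes 120 N, or if a joint passes its speed limit or range.

## Working session

There is one attempt and no reset: what is moved stays moved. The work goes in short steps, Python scripts to look and compute and a tool call to move; the robot and the scene stay as the last step left them, time stands still between calls to the robot, and variables do not carry over. Pictures are saved under pics/ and viewed, about 8 in all and at most 12, crops included, and the job is handed in when it is done.

Besides the shell and the picture viewer there is one more tool, called as name(argument=value, ...) on one line, values as JSON. carry_out: Moves the arm, as the interface text tells. Its arguments: {"type":"object","properties":{"commands":{"type":"array","items":{"type":"number"}},"grip_force":{"type":"number"}},"required":["commands"]}

```bash
ls; mkdir -p pics; python3 - <<'E'
from bench import sense,optics,order,r
import cv2,numpy as np
print(sense(), r.nose_length)
a,d=optics.snapshot("top");b,e=optics.snapshot("scene")
np.savez("s0.npz",a=a,d=d,b=b,e=e)
for n in("top","scene"):
    c=optics.calibration(n);print(n,c)
cv2.imwrite("pics/top0.png",cv2.resize(a[:,:,::-1],(800,600)))
cv2.imwrite("pics/scene0.png",b[:,:,::-1])
E
```

```text
pics
{'time': 0.0, 'joint_pos': array([-7.63988630e+01,  7.51790762e+00,  8.53275973e+01, -2.78158050e-03,
        8.72603884e+01, -4.89363247e+00]), 'qd': array([ 0.00944938,  0.05823953, -0.03689163, -0.00537197, -0.07277913,
       -0.06860215]), 'joint_efforts': array([-1.27120871e-03, -5.69401431e+01, -5.00554276e+01, -7.43040437e-04,
        1.49040332e-02,  1.99343901e-06]), 'tool_pos': array([ 190.20342578, -568.4909133 ,  230.13135177]), 'tcp_rot': array([-93.39080028,  89.89407023, 105.10410467]), 'ft_force': array([-0.61693371, -0.06445598, -0.00390281]), 'wrist_torque': array([0.01443499, 0.00777964, 0.01259911]), 'finger_gap': 85.60776438039402} 22.0
top {'mtx': array([[410.87384332,   0.        , 259.91658442],
       [  0.        , 410.87384332, 201.03636886],
       [  0.        ,   0.        ,   1.        ]]), 'extrinsics': array([[-5.14355900e-03,  9.78856189e-01, -2.04484976e-01,
         2.07048718e+02],
       [-9.99980210e-01, -4.29403473e-03,  4.59796487e-03,
         4.03387236e+01],
       [ 3.62268078e-03,  2.04504579e-01,  9.78858904e-01,
         1.15932138e+03],
       [ 0.00000000e+00,  0.00000000e+00,  0.00000000e+00,
         1.00000000e+00]])}
scene {'mtx': array([[396.85335841,   0.        , 256.10061147],
       [  0.        , 396.85335841, 194.40178103],
       [  0.        ,   0.        ,   1.        ]]), 'extrinsics': array([[-7.36529237e-02, -8.50124981e-01,  5.21404606e-01,
         9.65740145e+02],
       [ 9.97262005e-01, -5.93161103e-02,  4.41598615e-02,
         7.38664823e+01],
       [-6.61370828e-03,  5.23229505e-01,  8.52166148e-01,
         9.42635544e+02],
       [ 0.00000000e+00,  0.00000000e+00,  0.00000000e+00,
         1.00000000e+00]])}
```

View pics/top0.png

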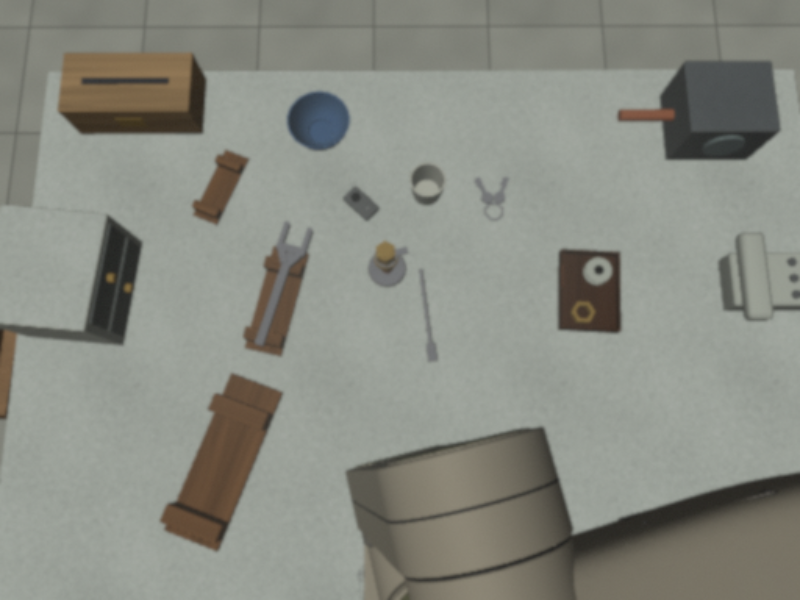

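View pics/scene0.png

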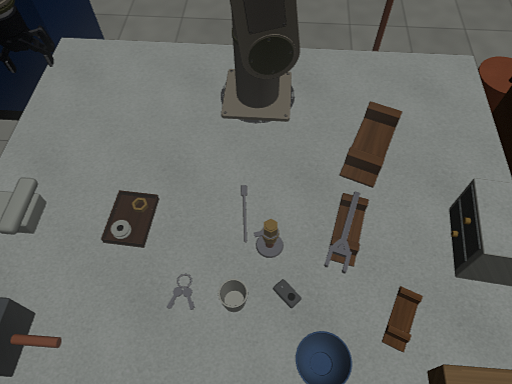

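The top view shows the cap at about (386,250), with its tab to the upper right. The spanner lies at (280,285) on the middle-sized rest, jaws pointing away from the robot, and the mate cup, straw, remote, keys and tray stand around them.

```bash
cat > h.py <<'E'
from bench import sense,optics,order,r
import cv2,numpy as np
from scipy.spatial.transform import Rotation as Ro
def cloud(d,c):
    K=c["mtx"];v,u=np.mgrid[:d.shape[0],:d.shape[1]]
    P=np.stack([(u-K[0,2])/K[0,0]*d,-(v-K[1,2])/K[1,1]*d,-d],-1)
    E=c["extrinsics"];return P@E[:3,:3].T+E[:3,3]
def plane(uv,c,z):
    K=c["mtx"];uv=np.atleast_2d(uv).astype(float)
    D=np.stack([(uv[:,0]-K[0,2])/K[0,0],-(uv[:,1]-K[1,2])/K[1,1],-np.ones(len(uv))],-1)@c["extrinsics"][:3,:3].T
    o=c["extrinsics"][:3,3];return o+D*((z-o[2])/D[:,2])[:,None]
def tcp():
    s=sense();return s["tool_pos"],Ro.from_euler("xyz",s["tcp_rot"],degrees=True).as_matrix()
def goal(p,y,down=(0,0,-1)):
    """shift(mm), rotvec(deg) in tool axes to tcp position p, tool x = down, tool y along y (or -y, the nearer)"""
    t,R=tcp();x=np.array(down,float);best=None
    for s in(1,-1):
        yy=s*np.array(y,float);yy-=x*(yy@x);yy/=np.linalg.norm(yy)
        G=np.c_[x,yy,np.cross(x,yy)];rv=Ro.from_matrix(R.T@G).as_rotvec(degrees=True)
        q=(R.T@(np.array(p)-t)).round(1),rv.round(1);print("goal",q)
E
python3 - <<'E'
from h import *
z=np.load("s0.npz");c=optics.calibration("top");P=cloud(z["d"],c)
def rep(n,box,zl,zh):
    x0,x1,y0,y1=box
    m=(P[...,2]>zl)&(P[...,2]<zh);w=np.zeros_like(m);w[y0:y1,x0:x1]=1;m&=w
    q=P[m];print(n,len(q),q.mean(0).round(1),np.ptp(q,axis=0).round(1));return m
rep("shelf",(200,230,215,225),-50,50)
rep("cap",(225,275,140,190),100,125)
m=rep("spanner",(150,205,135,235),40,60)
pts=P[m][:,:2].astype(np.float32);print(cv2.minAreaRect(pts))
# handle only : fit line of x<  
h=pts[pts[:,0]<np.percentile(pts[:,0],55)];print(cv2.fitLine(h,cv2.DIST_L2,0,.01,.01).ravel(),h.min(0),h.max(0))
rep("tab",(240,275,140,190),72,90)
hs=cv2.cvtColor(z["a"],cv2.COLOR_RGB2HSV)
for n,u,v in(("straw top",422,270),("straw bot",433,358),("remote",362,203),("cup",428,185)):print(n,plane((u/1.5625,v/1.5625),c,10).round())
for n,z0 in(("wood",36),):
    w=((hs[...,0]<15)&(hs[...,1]>90)).astype(np.uint8);w[:, :150]=0;w[:,210:]=0;w[:140]=0;w[235:]=0
    vv,uu=np.nonzero(w);q=P[vv,uu];
    print(cv2.minAreaRect(q[:,:2].astype(np.float32)),np.percentile(q[:,2],[5,30,50,70,95]))
E
```

```text
shelf 298 [396.3 165.1  -1.9] [27.7 83.9 12.9]
cap 129 [535.   72.7 110.4] [34.  32.1 16. ]
spanner 608 [511.8 259.6  44.8] [227.8  95.   11.9]
((501.2896423339844, 273.6505126953125), (60.38324737548828, 230.40972900390625), 67.25729370117188)
[ 9.5808369e-01 -2.8648853e-01  4.6525476e+02  2.7303088e+02] [385.2972  233.46652] [540.384   302.20508]
tab 97 [532.   60.5  78.9] [38.8 54.8 16.3]
straw top [[531.   5.  10.]]
straw bot [[366. -13.  10.]]
remote [[663. 118.  10.]]
cup [[699.  -8.  10.]]
((358.40106201171875, 213.01611328125), (430.7991943359375, 159.0978240966797), 28.495697021484375) [ 1.08407683  3.55139126  4.94825987  6.97639085 35.8349042 ]
```

```bash
python3 - <<'E'
from h import *
c=optics.calibration("wrist");t,R=tcp();E=c["extrinsics"]
print("K",c["mtx"]);print("cam in tool",(R.T@(E[:3,3]-t)).round(1));print((R.T@E[:3,:3]).round(3));print("R",R.round(3))
goal((535-70,73,300),(0,1,0))
goal((535-70,73,300),(1,0,0))
E
```

```text
K [[327.05034164   0.         259.89088383]
 [  0.         327.05034164 189.83976288]
 [  0.           0.           1.        ]]
cam in tool [-142.7   -1.4  -67.8]
[[-0.     0.267 -0.964]
 [ 1.    -0.    -0.   ]
 [-0.    -0.964 -0.267]]
R [[-0.     0.317 -0.948]
 [ 0.002 -0.948 -0.317]
 [-1.    -0.002 -0.   ]]
goal (array([ -68.8, -521.3, -464.1]), array([-1.615e+02, -1.000e-01,  0.000e+00]))
goal (array([ -68.8, -521.3, -464.1]), array([18.5,  0. ,  0.1]))
goal (array([ -68.8, -521.3, -464.1]), array([-71.5,  -0.1,   0.1]))
goal (array([ -68.8, -521.3, -464.1]), array([1.085e+02, 1.000e-01, 1.000e-01]))
```

```bash
python3 - <<'E'
from h import *
goal((515,140,290),(0,1,0))
E
```

```text
goal (array([ -58.7, -569. , -532.8]), array([-1.615e+02, -1.000e-01,  0.000e+00]))
goal (array([ -58.7, -569. , -532.8]), array([18.5,  0. ,  0.1]))
```

carry_out(commands=[-0.059, -0.569, -0.533, 18.5, 0, 0, -1, -0.059, -0.569, -0.533, 18.5, 0, 0, -1, -0.059, -0.569, -0.533, 18.5, 0, 0, -1, -0.059, -0.569, -0.533, 18.5, 0, 0, -1, -0.059, -0.569, -0.533, 18.5, 0, 0, -1, -0.059, -0.569, -0.533, 18.5, 0, 0, -1, -0.059, -0.569, -0.533, 18.5, 0, 0, -1, -0.059, -0.569, -0.533, 18.5, 0, 0, -1, -0.059, -0.569, -0.533, 18.5, 0, 0, -1, -0.059, -0.569, -0.533, 18.5, 0, 0, -1, -0.059, -0.569, -0.533, 18.5, 0, 0, -1, -0.059, -0.569, -0.533, 18.5, 0, 0, -1], grip_force=25)

```text
time: 1.6
tool_pos: [502.2, 113.0, 287.7]
tcp_rot: [-72.8, 89.9, 107.2]
ft_force: [0.3, -0.6, 1.0]
finger_gap: 85.4
```

```bash
python3 - <<'E'
from h import *
print(sense())
goal((515,140,290),(0,1,0))
E
```

```text
{'time': 1.6, 'joint_pos': array([ 6.91568245e+00, -6.78961810e+00,  9.37294634e+01,  8.20483100e-02,
        9.30749737e+01,  9.69077858e+01]), 'qd': array([ 50.25767792,  44.8248203 , -43.87858959,  -0.19771917,
        -1.073171  ,  50.3137712 ]), 'joint_efforts': array([ -2.89044321, -49.32781577, -45.56210876,   0.46264362,
         0.38090575,  -1.73700515]), 'tool_pos': array([502.21439078, 113.01495088, 287.74262606]), 'tcp_rot': array([-72.84206382,  89.91673987, 107.17022351]), 'ft_force': array([ 0.26330285, -0.58294529,  1.03970921]), 'wrist_torque': array([ 0.0131544 ,  0.03661045, -0.01158946]), 'finger_gap': 85.43420780612085}
goal (array([ -2.2, -27. , -12.8]), array([-1.8e+02, -1.0e-01,  0.0e+00]))
goal (array([ -2.2, -27. , -12.8]), array([0. , 0. , 0.1]))
```

carry_out(commands=[-0.002, -0.027, -0.013, 0, 0, 0, -1, -0.002, -0.027, -0.013, 0, 0, 0, -1])

```text
time: 1.85
tool_pos: [515.2, 142.0, 288.9]
tcp_rot: [-36.1, 89.9, 144.1]
ft_force: [-0.5, 0.1, 0.0]
finger_gap: 85.4
```

```bash
python3 - <<'E'
from h import *
c=optics.calibration("wrist");a,d=optics.snapshot("wrist");np.savez("w1.npz",a=a,d=d,**c)
cv2.imwrite("pics/w1.png",cv2.resize(a[:,:,::-1],(800,600)))
E
```

```text
(no output)
```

View pics/w1.png

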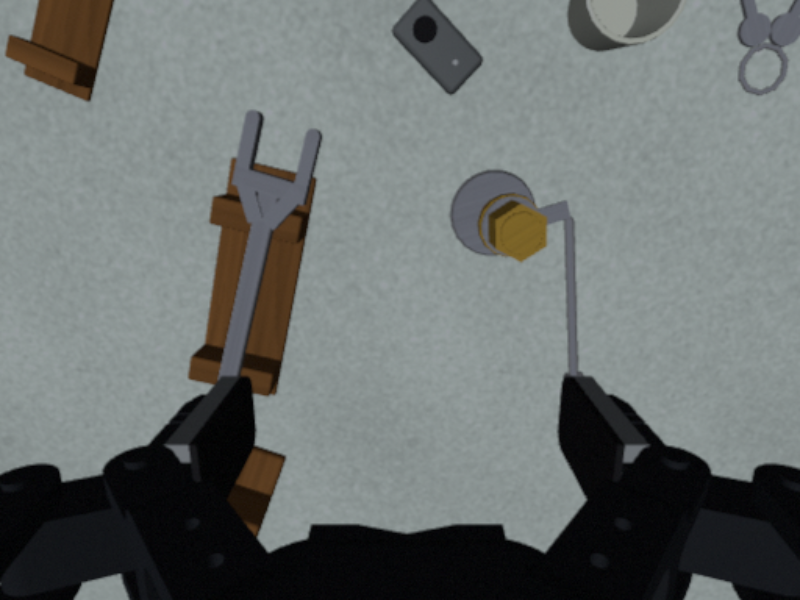

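The wrist view shows the cap's hexagon top at (519,232), with the tab pointing right at (560,212). The spanner handle runs from (232,370) to (265,215), with its jaws at (280,150).

```bash
cat >> h.py <<'E'
def hexa(a,c,near=None,z=111.):
    hs=cv2.cvtColor(a,cv2.COLOR_RGB2HSV)
    m=((hs[...,0]>12)&(hs[...,0]<35)&(hs[...,1]>120)&(hs[...,2]>120)).astype(np.uint8)
    n,l,st,ce=cv2.connectedComponentsWithStats(m);k=1+np.argmax(st[1:,4]);
    ct=max(cv2.findContours((l==k).astype(np.uint8),cv2.RETR_EXTERNAL,cv2.CHAIN_APPROX_NONE)[0],key=cv2.contourArea)
    q=plane(ct[:,0],c,z)[:,:2];M=cv2.moments(q.astype(np.float32)[:,None]);ctr=np.array([M["m10"],M["m01"]])/M["m00"]
    v=q-ctr;th=np.arctan2(v[:,1],v[:,0]);rr=np.hypot(*v.T)
    # support widths: flat normals at minimal width
    A=np.radians(np.arange(0,60,.5));w=[sum(np.ptp(v@[np.cos(t+k*np.pi/3),np.sin(t+k*np.pi/3)]) for k in range(3))/3 for t in A]
    i=int(np.argmin(w));print("hex px",st[k],"ctr",ctr.round(1),"width %.1f flat normal %.1f (mod 60), corners from max %.1f"%(w[i],np.degrees(A[i]),(np.degrees(A[int(np.argmax(w))])+30)%60))
    ph=np.angle((rr**4*np.exp(6j*th)).sum())/6;print("corner phase -> normal %.1f"%((np.degrees(ph)+30)%60))
    return ctr
E
python3 - <<'E'
from h import *
z=np.load("w1.npz");c={k:z[k] for k in("mtx","extrinsics")};a=z["a"]
hexa(a,c)
P=cloud(z["d"],c);s=P[...,2]
print("cap top z",np.median(s[146:152,328:336]),"handle z",np.median(s[185:190,159:163]))
hs=cv2.cvtColor(a,cv2.COLOR_RGB2HSV)
m=(s>40)&(s<56)&(hs[...,1]<90);m[:,:100]=0;m[:,210:]=0;m[:60]=0;m[237:]=0
vv,uu=np.nonzero(m);q=plane(np.c_[uu,vv],c,46)[:,:2]
print(len(q),q.min(0),q.max(0))
for x0,x1 in((440,560),(560,620),(580,680)):
    h=q[(q[:,0]>x0)&(q[:,0]<x1)].astype(np.float32);f=cv2.fitLine(h,cv2.DIST_L2,0,.01,.01).ravel();print(x0,len(h),f,np.degrees(np.arctan2(f[1],f[0])))
th=np.radians(-14);ux=np.array([np.cos(th),np.sin(th)]);print(cv2.minAreaRect(q.astype(np.float32)))
E
```

```text
hex px [318 132  31  35 444] ctr [536.   72.3] width 30.1 flat normal 33.5 (mod 60), corners from max 34.0
corner phase -> normal 32.4
cap top z 113.84958087412124 handle z 45.6748251462663
3298 [413.55271769 206.84578782] [612.98849669 296.21510474]
440 1920 [ 9.4459313e-01 -3.2824346e-01  5.1512415e+02  2.5661435e+02] -19.162193
560 1104 [1.3135230e-03 9.9999917e-01 5.8077655e+02 2.4300478e+02] 89.924736
580 528 [1.1085302e-01 9.9383682e-01 5.9421863e+02 2.4174835e+02] 83.635506
((509.0560302734375, 260.13604736328125), (55.61387252807617, 203.59120178222656), 73.66451263427734)
```

```bash
python3 - <<'E'
from h import *
a=np.radians(33);goal((536,72.3,190),(np.cos(a),np.sin(a),0));print(sense()["joint_pos"])
E
```

```text
goal (array([ 98.9,  68.4, -21.2]), array([-122.9,    0. ,    0.2]))
goal (array([ 98.9,  68.4, -21.2]), array([57.1,  0.1, -0. ]))
[ 9.72282100e+00 -3.72084089e+00  9.07204320e+01  6.74732630e-02
  9.31060738e+01  9.96016739e+01]
```

carry_out(commands=[0.099, 0.068, -0.021, -123, 0, 0, -1, 0.099, 0.068, -0.021, -123, 0, 0, -1, 0.099, 0.068, -0.021, -123, 0, 0, -1, 0.099, 0.068, -0.021, -123, 0, 0, -1, 0.099, 0.068, -0.021, -123, 0, 0, -1, 0.099, 0.068, -0.021, -123, 0, 0, -1, 0.099, 0.068, -0.021, -123, 0, 0, -1, 0.099, 0.068, -0.021, -123, 0, 0, -1, 0.099, 0.068, -0.021, -123, 0, 0, -1, 0.099, 0.068, -0.021, -123, 0, 0, -1, 0.099, 0.068, -0.021, -123, 0, 0, -1, 0.099, 0.068, -0.021, -123, 0, 0, -1])

```text
time: 3.4
tool_pos: [535.2, 71.1, 189.8]
tcp_rot: [-132.5, 89.9, 170.8]
ft_force: [0.6, -0.7, 0.0]
finger_gap: 85.4
```

```bash
python3 - <<'E'
from h import *
c=optics.calibration("wrist");a,d=optics.snapshot("wrist")
hexa(a,c)
A=np.radians(33);goal((536,72.3,112),(np.cos(A),np.sin(A),0));s=sense();print(s["joint_pos"],s["tool_pos"],s["time"])
E
```

```text
hex px [258 184   4  35  81] ctr [535.8  71. ] width 15.4 flat normal 33.5 (mod 60), corners from max 32.5
corner phase -> normal 34.1
goal (array([77.8,  1.4, -0.4]), array([ 0.5, -0.1,  0.1]))
goal (array([77.8,  1.4, -0.4]), array([-1.795e+02, -2.000e-01, -1.000e-01]))
[ 2.11288031e+00 -3.85991947e-01  9.78005027e+01  2.88168326e-02
  8.27228963e+01 -3.13415620e+01] [535.20205374  71.16245115 189.79331867] 3.45
```

carry_out(commands=[0.04, 0.001, 0, 0.5, 0, 0, -1, 0.078, 0.001, 0, 0.5, 0, 0, -1, 0.078, 0.001, 0, 0.5, 0, 0, -1, 0.078, 0.001, 0, 0.5, 0, 0, 1, 0.078, 0.001, 0, 0.5, 0, 0, 1, 0.078, 0.001, 0, 0.5, 0, 0, 1, 0.078, 0.001, 0, 0.5, 0, 0, 1, 0.078, 0.001, 0, 0.5, 0, 0, 1, 0.078, 0.001, 0, 0.5, 0, 0, 1], grip_force=25)

```text
time: 4.58
tool_pos: [536.8, 71.4, 113.8]
tcp_rot: [-71.0, 90.0, -128.0]
ft_force: [-3.6, -2.4, 8.4]
finger_gap: -0.2
```

```bash
cat > s.py <<'E'
from h import *
s=sense();R=tcp()[1];print("t %.2f j6 %.1f gap %.2f"%(s["time"],s["joint_pos"][5],s["finger_gap"]),"yaw y %.2f"%np.degrees(np.arctan2(R[1,1],R[0,1])),"pos",s["tool_pos"].round(1),"F",s["ft_force"].round(2),"T",s["wrist_torque"].round(3))
E
python3 s.py; python3 -c "
from h import *
a,d=optics.snapshot('wrist');cv2.imwrite('pics/w2.png',a[:,:,::-1])"
```

```text
t 4.58 j6 -30.8 gap -0.16 yaw y 32.95 pos [536.8  71.4 113.8] F [-3.59 -2.43  8.39] T [-0.423  0.588 -0.037]
```

View pics/w2.png

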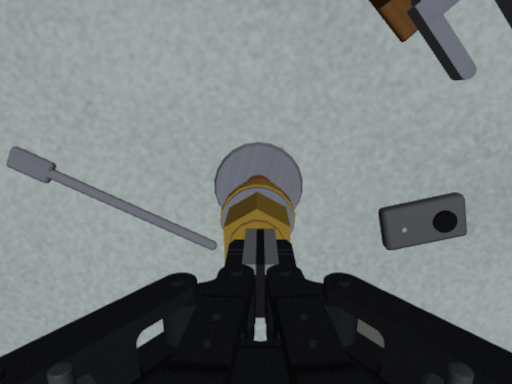

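```bash
python3 - <<'E'
from h import *
c=optics.calibration("wrist");a,d=optics.snapshot("wrist");P=cloud(d,c);t,R=tcp()
for u,v in((258,200),(230,232),(258,225),(245,235),(272,235),(258,250),(245,250),(272,250),(250,265)):
    print((u,v),a[v,u],P[v,u].round(1),"tool",((P[v,u]-t)@R).round(1))
b,e=optics.snapshot("top");Q=cloud(e,optics.calibration("top"))
cv2.imwrite("pics/t2.png",cv2.resize(np.hstack([b[110:210,200:300],cv2.resize(a[150:300,180:330],(100,100))])[:,:,::-1],(800,400),interpolation=cv2.INTER_CUBIC))
E
```

```text
(258, 200) [84 67 25] [526.2  87.   95.4] tool [ 18.4  -0.4 -18.9]
(230, 232) [131 107  43] [521.1  70.3 110.8] tool [  3.  -13.7  -7.6]
(258, 225) [134 108  43] [529.6  82.  115. ] tool [ -1.1  -0.3 -12.9]
(245, 235) [88 81 66] [525.1  78.7 125.8] tool [-12.   -5.8 -12.5]
(272, 235) [67 70 73] [535.   84.9 125.2] tool [-11.4   5.8 -12.3]
(258, 250) [10 10 10] [529.8  81.9 140.5] tool [-26.7  -0.1 -12.6]
(245, 250) [67 70 73] [525.8  78.8 139.7] tool [-25.9  -5.2 -12.2]
(272, 250) [68 72 73] [534.   85.4 141.9] tool [-28.1   5.2 -13.3]
(250, 265) [114 118 123] [527.7  80.1 151.8] tool [-38.   -2.9 -12.3]
```

View pics/t2.png

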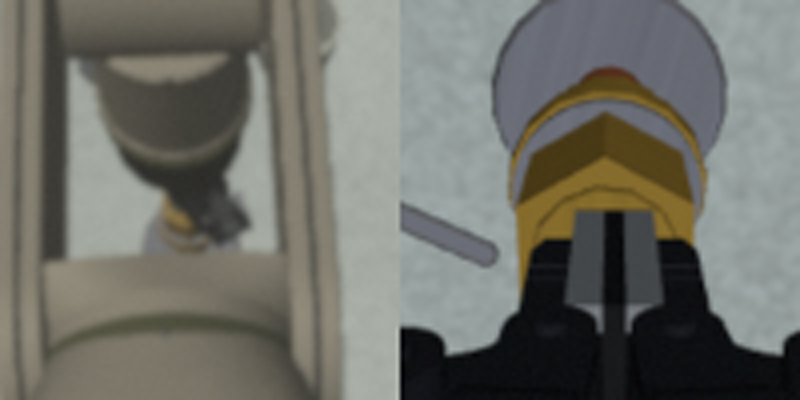

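```bash
python3 - <<'E'
from h import *
z=np.load("w1.npz");c={k:z[k] for k in("mtx","extrinsics")};P=cloud(z["d"],c)
t=np.array([515.2,142,288.9]);R=Ro.from_euler("xyz",[-36.1,89.9,144.1],degrees=True).as_matrix()
T=(P-t)@R
m=(T[...,0]<45)&(z["d"]>0);m[:230]=0
for lo,hi in((0,250),(270,512)):
    w=m.copy();w[:,:lo]=0;w[:,hi:]=0;q=T[w];i=np.argsort(-q[:,0])[:2000:100];print(q[i].round(1)[:12].tolist())
E
python3 - <<'E'
from h import *
c=optics.calibration("wrist");a,d=optics.snapshot("wrist");P=cloud(d,c);t,R=tcp();T=(P-t)@R
for u in(246,249,262,270):print(u,[(v,T[v,u].round(0).tolist()) for v in range(223,245,2)])
E
python3 s.py
```

```text
[[-12.3, -44.7, -2.1], [-16.4, -44.3, 8.3], [-18.7, -44.2, -0.2], [-20.6, -48.4, -11.1], [-22.2, -44.2, 2.5], [-23.6, -47.8, -10.8], [-25.0, -45.8, -10.6], [-26.3, -44.3, -0.3], [-27.7, -44.5, 11.0], [-28.9, -44.1, -6.6], [-30.2, -44.3, 4.4], [-31.3, -44.3, 8.5]]
[[-12.7, 41.3, -2.8], [-16.3, 40.9, 5.4], [-18.7, 40.8, 1.6], [-20.5, 42.0, -11.1], [-21.9, 41.2, -6.5], [-23.5, 40.9, -4.6], [-24.9, 41.3, -4.0], [-26.3, 41.4, -1.7], [-27.6, 41.3, -11.4], [-28.9, 41.3, 1.6], [-30.1, 41.5, 7.5], [-31.3, 41.2, -4.1]]
246 [(223, [1.0, -6.0, -13.0]), (225, [-0.0, -6.0, -13.0]), (227, [-0.0, -6.0, -12.0]), (229, [-5.0, -6.0, -12.0]), (231, [-8.0, -6.0, -13.0]), (233, [-9.0, -6.0, -12.0]), (235, [-12.0, -5.0, -13.0]), (237, [-15.0, -5.0, -13.0]), (239, [-16.0, -5.0, -13.0]), (241, [-17.0, -5.0, -12.0]), (243, [-21.0, -5.0, -13.0])]
249 [(223, [0.0, -5.0, -13.0]), (225, [-0.0, -5.0, -12.0]), (227, [0.0, -5.0, -11.0]), (229, [-5.0, -4.0, -12.0]), (231, [-8.0, -4.0, -13.0]), (233, [-10.0, -4.0, -12.0]), (235, [-12.0, -4.0, -12.0]), (237, [-15.0, -4.0, -13.0]), (239, [-17.0, -4.0, -13.0]), (241, [-19.0, -4.0, -13.0]), (243, [-21.0, -4.0, -13.0])]
262 [(223, [-0.0, 2.0, -14.0]), (225, [-0.0, 2.0, -13.0]), (227, [-1.0, 2.0, -12.0]), (229, [-5.0, 2.0, -13.0]), (231, [-7.0, 1.0, -12.0]), (233, [-11.0, 1.0, -13.0]), (235, [-12.0, 1.0, -12.0]), (237, [-14.0, 1.0, -13.0]), (239, [-16.0, 1.0, -13.0]), (241, [-17.0, 1.0, -12.0]), (243, [-20.0, 1.0, -13.0])]
270 [(223, [2.0, 5.0, -13.0]), (225, [0.0, 5.0, -12.0]), (227, [-1.0, 5.0, -12.0]), (229, [-4.0, 5.0, -12.0]), (231, [-7.0, 5.0, -12.0]), (233, [-10.0, 5.0, -12.0]), (235, [-11.0, 5.0, -12.0]), (237, [-14.0, 5.0, -13.0]), (239, [-16.0, 5.0, -13.0]), (241, [-18.0, 5.0, -13.0]), (243, [-20.0, 5.0, -13.0])]
t 4.78 j6 -30.8 gap -0.25 yaw y 32.95 pos [536.8  71.4 113.8] F [-3.9  -2.95 10.26] T [-0.387  0.623 -0.032]
```

The depth at the contact shows the shut tips at TCP level, and about 12 mm behind it when open. They are not 22 mm ahead, so the fingers shut on top of the boss. I'll reopen them and go about 28 mm lower.

carry_out(commands=[-0.008, 0, 0, 0, 0, 0, -1, -0.008, 0, 0, 0, 0, 0, -1, -0.008, 0, 0, 0, 0, 0, -1, -0.008, 0, 0, 0, 0, 0, -1, -0.008, 0, 0, 0, 0, 0, -1, 0.028, 0, 0, 0, 0, 0, -1, 0.028, 0, 0, 0, 0, 0, -1, 0.028, 0, 0, 0, 0, 0, 1, 0.028, 0, 0, 0, 0, 0, 1, 0.028, 0, 0, 0, 0, 0, 1, 0.028, 0, 0, 0, 0, 0, 1, 0.028, 0, 0, 0, 0, 0, 1], grip_force=25)

```text
time: 6.28
tool_pos: [536.8, 70.8, 87.1]
tcp_rot: [-36.8, 89.9, -93.8]
ft_force: [-6.2, -3.6, 8.2]
finger_gap: 31.6
```

```bash
python3 s.py
```

```text
t 6.28 j6 -30.8 gap 31.61 yaw y 32.95 pos [536.8  70.8  87.1] F [-6.18 -3.6   8.25] T [-0.518  0.903  0.032]
```

carry_out(commands=[-0.001, -0.0015, 0, 0, 0, 0, 1, -0.001, -0.0015, 0, 0, 0, 0, 1, -0.001, -0.0015, 0, 9, 0, 0, 1, -0.001, -0.0015, 0, 18, 0, 0, 1, -0.001, -0.0015, 0, 27, 0, 0, 1, -0.001, -0.0015, 0, 36, 0, 0, 1, -0.001, -0.0015, 0, 42, 0, 0, 1, -0.001, -0.0015, 0, 42, 0, 0, 1])

```text
time: 7.28
tool_pos: [535.4, 70.1, 87.7]
tcp_rot: [-10.3, 89.9, -109.4]
ft_force: [1.8, 1.0, -8.8]
finger_gap: 31.6
```

```bash
python3 s.py
```

```text
t 7.28 j6 11.1 gap 31.64 yaw y -9.02 pos [535.4  70.1  87.7] F [ 1.83  1.03 -8.78] T [ 0.087 -0.709 -0.056]
```

carry_out(commands=[0.0005, 0, 0, 4, 0, 0, 1, 0.0005, 0, 0, 8, 0, 0, 1])

```text
time: 7.52
tool_pos: [535.6, 70.1, 87.6]
tcp_rot: [3.3, 89.9, -103.7]
ft_force: [0.6, 0.2, -2.4]
finger_gap: 31.8
```

```bash
python3 s.py
```

```text
t 7.53 j6 19.1 gap 31.82 yaw y -16.97 pos [535.6  70.1  87.6] F [ 0.6   0.17 -2.41] T [ 0.113 -0.102  0.037]
```

carry_out(commands=[0, 0, 0, 3, 0, 0, 1, 0, 0, 0, 6, 0, 0, 1])

```text
time: 7.78
tool_pos: [535.5, 70.1, 87.6]
tcp_rot: [0.2, 89.9, -112.7]
ft_force: [1.4, 1.2, -5.7]
finger_gap: 31.2
```

```bash
python3 s.py
```

```text
t 7.78 j6 25.0 gap 31.19 yaw y -22.88 pos [535.5  70.1  87.6] F [ 1.38  1.17 -5.7 ] T [ 0.086 -0.261  0.063]
```

carry_out(commands=[0, 0, 0, 3, 0, 0, 1, 0, 0, 0, 5, 0, 0, 1])

```text
time: 8.02
tool_pos: [535.4, 70.1, 87.6]
tcp_rot: [1.8, 89.9, -116.1]
ft_force: [2.3, 0.1, -6.2]
finger_gap: 31.7
```

```bash
python3 s.py
```

```text
t 8.03 j6 29.9 gap 31.74 yaw y -27.83 pos [535.4  70.1  87.6] F [ 2.3   0.15 -6.22] T [ 0.078 -0.247  0.127]
```

carry_out(commands=[0, 0, 0, 2, 0, 0, 1, 0, 0, 0, 4, 0, 0, 1])

```text
time: 8.28
tool_pos: [535.4, 70.2, 87.6]
tcp_rot: [1.5, 89.9, -120.4]
ft_force: [2.1, 0.5, -4.8]
finger_gap: 31.3
```

```bash
python3 s.py
```

```text
t 8.28 j6 34.0 gap 31.27 yaw y -31.90 pos [535.4  70.2  87.6] F [ 2.08  0.53 -4.77] T [ 0.079 -0.336  0.251]
```

carry_out(commands=[0, 0, 0, 2, 0, 0, 1, 0, 0, 0, 4, 0, 0, 1])

```text
time: 8.52
tool_pos: [535.4, 70.2, 87.6]
tcp_rot: [6.6, 89.9, -119.4]
ft_force: [2.0, 0.6, -5.3]
finger_gap: 31.5
```

```bash
python3 s.py
```

```text
t 8.53 j6 38.1 gap 31.51 yaw y -35.97 pos [535.4  70.2  87.6] F [ 2.    0.56 -5.29] T [ 0.005 -0.282  0.958]
```

carry_out(commands=[0, 0, 0, 0, 0, 0, 1, 0, 0, 0, -0.5, 0, 0, -1, 0, 0, 0, -0.5, 0, 0, -1, 0, 0, 0, -0.5, 0, 0, -1, 0, 0, 0, -0.5, 0, 0, -1, -0.06, 0, 0, 0, 0, 0, -1, -0.12, 0, 0, 0, 0, 0, -1, -0.18, 0, 0, 0, 0, 0, -1, -0.18, 0, 0, 0, 0, 0, -1])

```text
time: 9.65
tool_pos: [538.6, 70.6, 274.8]
tcp_rot: [120.2, 89.4, -5.7]
ft_force: [-0.1, 0.1, -0.8]
finger_gap: 85.3
```

```bash
python3 - <<'E'
from h import *
c=optics.calibration("wrist");a,d=optics.snapshot("wrist");np.savez("w3.npz",a=a,d=d,**c)
cv2.imwrite("pics/w3.png",cv2.resize(a[:,:,::-1],(800,600)))
hexa(a,c);
A=np.radians(-107);goal((450,260,230),(np.cos(A),np.sin(A),0))
E
python3 s.py
```

```text
hex px [256 181   1   1   1] ctr [nan nan] width nan flat normal 0.0 (mod 60), corners from max 30.0
corner phase -> normal nan
goal (array([  40.4, -182.1, -102. ]), array([71. , -0.3, -0.2]))
goal (array([  40.4, -182.1, -102. ]), array([-109. ,    0.2,   -0.3]))
t 9.70 j6 38.1 gap 85.41 yaw y -35.97 pos [537.2  70.5 271.1] F [-0.09 -0.64 -1.09] T [0.062 0.038 0.038]h.py:26: RuntimeWarning: invalid value encountered in divide
  q=plane(ct[:,0],c,z)[:,:2];M=cv2.moments(q.astype(np.float32)[:,None]);ctr=np.array([M["m10"],M["m01"]])/M["m00"]
```

View pics/w3.png

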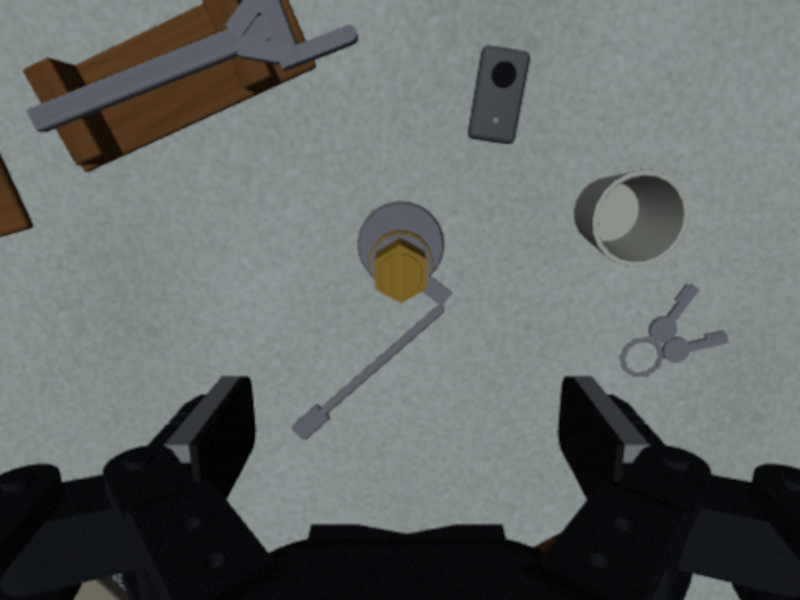

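The view shows the cap at (400,272) with its flats parallel to the camera columns, and the tab at (440,290), nearly where it was. The spanner handle runs from (40,120) to (255,45).

```bash
sed -i 's/(hs\[...,2\]>120)/(hs[...,2]>VMIN)/; s/^def hexa/VMIN=120\ndef hexa/' h.py; python3 - <<'E'
import h; from h import *
for f in("w1","w3"):
    z=np.load(f+".npz");c={k:z[k] for k in("mtx","extrinsics")};a=z["a"];P=cloud(z["d"],c);s=P[...,2]
    h.VMIN=105 if f=="w3" else 120
    hs=cv2.cvtColor(a,cv2.COLOR_RGB2HSV)
    if f=="w3":print(hs[174,256],hs[158,250]);h.VMIN=0.85*hs[174,256][2]
    hexa(a,c)
    m=(s>42)&(s<56)&(hs[...,1]<80)
    m[250:]=0;
    if f=="w3":m[:,235:]=0
    else: m[:,:100]=0;m[:,210:]=0
    n,l,st,ce=cv2.connectedComponentsWithStats(m.astype(np.uint8));k=1+np.argmax(st[1:,4]);vv,uu=np.nonzero(l==k)
    q=plane(np.c_[uu,vv],c,46)[:,:2];print(f,st[k])
    # handle: trim by projection iteratively
    th=np.radians(-17)
    for _ in range(4):
        u=np.array([np.cos(th),np.sin(th)]);n_=np.array([-u[1],u[0]]);x=q@u;y=q@n_
        lo,hi=x.min()+12,x.min()+(135 if f=="w3" else 90);b=np.arange(lo,hi,4)
        mid=[(y[(x>=i)&(x<i+4)].max()+y[(x>=i)&(x<i+4)].min())/2 for i in b]
        p=np.polyfit(b+2,mid,1);th+=np.arctan(p[0])
    y0=np.polyval(p,x.min()+90);print("yaw %.2f"%np.degrees(th),"xmin",x.min().round(1),"xmax",x.max().round(1),"ends", (u*x.min()+n_*np.mean(mid)).round(1),(u*x.max()+n_*np.mean(mid)).round(1), "rear+90",(u*(x.min()+90)+n_*y0).round(1),"front-141",(u*(x.max()-141)+n_*y0).round(1))
E
```

```text
hex px [318 132  31  35 444] ctr [536.   72.3] width 30.1 flat normal 33.5 (mod 60), corners from max 34.0
corner phase -> normal 32.4
w1 [ 139   70   66  173 3274]
yaw -16.53 xmin 303.6 xmax 515.9 ends [403.1 291.1] [606.6 230.7] rear+90 [489.4 265.5] front-141 [471.4 270.8]
[ 21 170 120] [ 21 178  73]
hex px [240 157  33  36 882] ctr [535.7  72. ] width 31.1 flat normal 24.5 (mod 60), corners from max 25.5
corner phase -> normal 25.2
w3 [  16    0  213   84 4287]
yaw -16.44 xmin 286.2 xmax 515.7 ends [385.6 295.9] [605.8 230.9] rear+90 [472.  270.4] front-141 [470.6 270.8]
```

```bash
python3 - <<'E'
from h import *
A=np.radians(-106.5);goal((471.3,270.6,110),(np.cos(A),np.sin(A),0))
E
```

```text
goal (array([ 160.5, -171.7, -122.8]), array([70.5, -0.3, -0.2]))
goal (array([ 160.5, -171.7, -122.8]), array([-109.5,    0.2,   -0.3]))
```

carry_out(commands=[0.06, -0.172, -0.123, 70.5, -0.3, -0.2, -1, 0.06, -0.172, -0.123, 70.5, -0.3, -0.2, -1, 0.06, -0.172, -0.123, 70.5, -0.3, -0.2, -1, 0.06, -0.172, -0.123, 70.5, -0.3, -0.2, -1, 0.1605, -0.172, -0.123, 70.5, -0.3, -0.2, -1, 0.1605, -0.172, -0.123, 70.5, -0.3, -0.2, -1, 0.1605, -0.172, -0.123, 70.5, -0.3, -0.2, -1, 0.1605, -0.172, -0.123, 70.5, -0.3, -0.2, -1, 0.1605, -0.172, -0.123, 70.5, -0.3, -0.2, -1], grip_force=90)

```text
time: 10.82
tool_pos: [471.2, 270.8, 109.9]
tcp_rot: [-46.0, 90.0, 117.7]
ft_force: [-0.8, 1.0, 0.3]
finger_gap: 85.5
```

```bash
python3 s.py; python3 - <<'E'
from h import *
A=np.radians(-106.5);goal((471.3,270.6,30),(np.cos(A),np.sin(A),0))
E
```

```text
t 10.82 j6 130.8 gap 85.52 yaw y -106.28 pos [471.2 270.8 109.9] F [-0.79  0.99  0.25] T [ 0.028 -0.014  0.036]
goal (array([79.9,  0.2, -0.2]), array([0.2, 0. , 0. ]))
goal (array([79.9,  0.2, -0.2]), array([-179.8,   -0. ,    0. ]))
```

carry_out(commands=[0.05, 0, 0, 0.2, 0, 0, -1, 0.08, 0, 0, 0.2, 0, 0, -1, 0.08, 0, 0, 0.2, 0, 0, -1, 0.08, 0, 0, 0.2, 0, 0, 1, 0.08, 0, 0, 0.2, 0, 0, 1, 0.08, 0, 0, 0.2, 0, 0, 1, 0.08, 0, 0, 0.2, 0, 0, 1, 0.08, 0, 0, 0.2, 0, 0, 1, 0.08, 0, 0, 0.2, 0, 0, 1], grip_force=90)

```text
time: 11.95
tool_pos: [471.8, 271.1, 31.0]
tcp_rot: [-130.7, 89.9, 32.8]
ft_force: [-1.1, -1.3, 5.9]
finger_gap: 13.6
```

```bash
python3 s.py
```

```text
t 11.95 j6 130.9 gap 13.64 yaw y -106.48 pos [471.8 271.1  31. ] F [-1.13 -1.26  5.87] T [-0.189  0.22  -0.047]
```

```bash
python3 - <<'E'
from h import *
th=np.radians(54.8);p=np.array([535.8,72.1])-180*np.array([np.cos(th),np.sin(th)]);A=th-np.pi/2
print(p);goal((*p,150),(np.cos(A),np.sin(A),0))
E
```

```text
[432.04218309 -74.9860817 ]
goal (array([-119.3,  343. ,  -60.1]), array([-71.3,  -0.1,   0. ]))
goal (array([-119.3,  343. ,  -60.1]), array([1.087e+02, 0.000e+00, 1.000e-01]))
```

carry_out(commands=[-0.04, 0, 0, 0, 0, 0, 1, -0.08, 0, 0, 0, 0, 0, 1, -0.119, 0, 0, 0, 0, 0, 1, -0.119, 0.043, -0.008, -9, 0, 0, 1, -0.119, 0.086, -0.015, -18, 0, 0, 1, -0.119, 0.129, -0.023, -27, 0, 0, 1, -0.119, 0.172, -0.03, -36, 0, 0, 1, -0.119, 0.215, -0.038, -45, 0, 0, 1, -0.119, 0.258, -0.045, -54, 0, 0, 1, -0.119, 0.301, -0.053, -63, 0, 0, 1, -0.119, 0.343, -0.06, -71.3, 0, 0, 1, -0.119, 0.343, -0.06, -71.3, 0, 0, 1])

```text
time: 13.45
tool_pos: [431.2, -77.3, 149.6]
tcp_rot: [127.9, 90.0, 2.7]
ft_force: [0.0, 0.6, -2.2]
finger_gap: 13.6
```

```bash
python3 s.py;python3 - <<'E'
from h import *
th=np.radians(54.8);p=np.array([535.8,72.1])-180*np.array([np.cos(th),np.sin(th)]);A=th-np.pi/2
goal((*p,86),(np.cos(A),np.sin(A),0))
c=optics.calibration("wrist");a,d=optics.snapshot("wrist");np.savez("w4.npz",a=a,d=d,**c)
cv2.imwrite("pics/w4.png",cv2.resize(a[:,:,::-1],(800,600)))
E
```

```text
t 13.45 j6 18.4 gap 13.64 yaw y -35.28 pos [431.2 -77.3 149.6] F [ 0.01  0.59 -2.23] T [-0.073  0.066  0.006]
goal (array([63.6, -0.7, -2.3]), array([-0.1, -0. , -0. ]))
goal (array([63.6, -0.7, -2.3]), array([179.9,  -0. ,   0. ]))
```

View pics/w4.png

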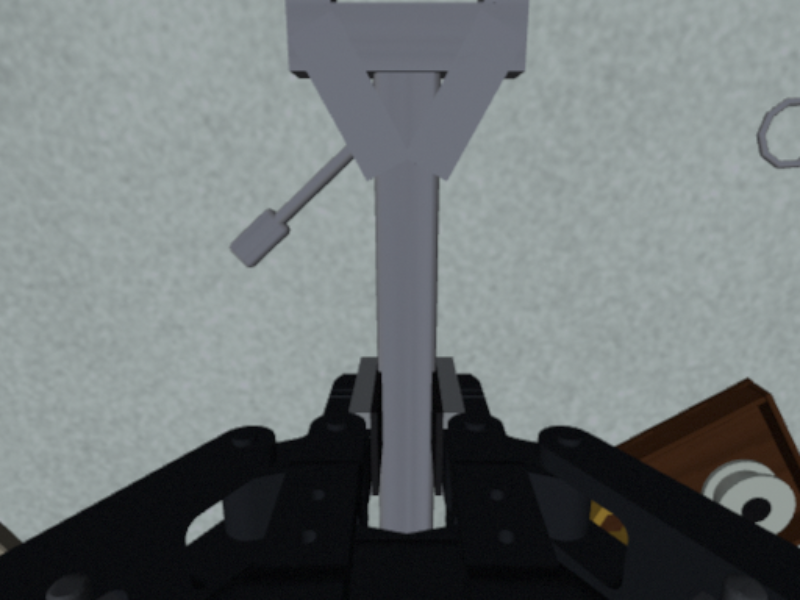

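The slot is just out of view at the top. The handle is centred at u≈407 and the head at 406, so the spanner sits straight in the hand.

```bash
python3 - <<'E'
from h import *
z=np.load("w4.npz");c={k:z[k] for k in("mtx","extrinsics")};P=cloud(z["d"],c);t=np.array([431.2,-77.3,149.6]);R=tcp()[1];T=(P-t)@R
for v in(8,20,35):
    u=np.nonzero((T[v,:,0]<0)&(T[v,:,0]>-40))[0];print(v,"head",T[v,u[0]].round(1),T[v,u[-1]].round(1),"med",np.median(T[v,u],axis=0).round(1))
for v in(120,150,180,210,225):
    u=np.arange(240,283);q=T[v,u];k=(q[:,0]<5)&(q[:,0]>-40);q=q[k];print(v,"handle y",q[0].round(1),q[-1].round(1),"med",np.median(q,axis=0).round(1))
E
```

```text
8 head [-15.7 -28.  -99.3] [-16.2  25.6 -99.3] med [-16.2  -1.2 -99.2]
20 head [-16.2 -28.2 -95.4] [-15.5  25.6 -95.6] med [-16.   -1.2 -95.4]
35 head [-15.9 -28.2 -90.6] [-15.   25.7 -90.9] med [-16.2  -1.3 -90.6]
120 handle y [-14.5  -8.8 -61. ] [-13.4   6.7 -60.9] med [-14.3  -1.1 -60.9]
150 handle y [-12.9  -9.  -49.2] [-13.    6.5 -49.2] med [-14.3  -1.3 -49.4]
180 handle y [-13.6  -8.7 -37. ] [-12.    6.8 -36.7] med [-14.4  -1.  -37.3]
210 handle y [-13.9  -8.9 -24.3] [-12.2   6.6 -23.7] med [-14.5  -1.2 -24.5]
225 handle y [-13.   -9.  -17.2] [-13.3   6.6 -17.4] med [-14.7  -1.  -17.9]
```

carry_out(commands=[0.03, 0, 0, -0.1, 0, 0, 1, 0.063, 0, 0, -0.1, 0, 0, 1, 0.063, 0, 0, -0.1, 0, 0, 1, 0.063, 0, -0.01, -0.1, 0, 0, 1, 0.063, 0, -0.02, -0.1, 0, 0, 1, 0.063, 0, -0.03, -0.1, 0, 0, 1, 0.063, 0, -0.03, -0.1, 0, 0, 1])

```text
time: 14.38
tool_pos: [449.8, -50.7, 87.2]
tcp_rot: [149.9, 89.9, 24.7]
ft_force: [0.9, 0.6, -2.3]
finger_gap: 13.6
```

```bash
python3 s.py;python3 - <<'E'
from h import *
c=optics.calibration("wrist");a,d=optics.snapshot("wrist");b,e=optics.snapshot("top");np.savez("t5.npz",b=b,e=e)
cv2.imwrite("pics/t5.png",np.hstack([cv2.resize(b[120:260,190:330,::-1],(400,400),interpolation=cv2.INTER_CUBIC),cv2.resize(a[:200,156:356,::-1],(400,400))]))
E
```

```text
t 14.38 j6 22.2 gap 13.62 yaw y -35.22 pos [449.8 -50.7  87.2] F [ 0.9   0.58 -2.25] T [-0.042  0.097  0.086]
```

View pics/t5.png

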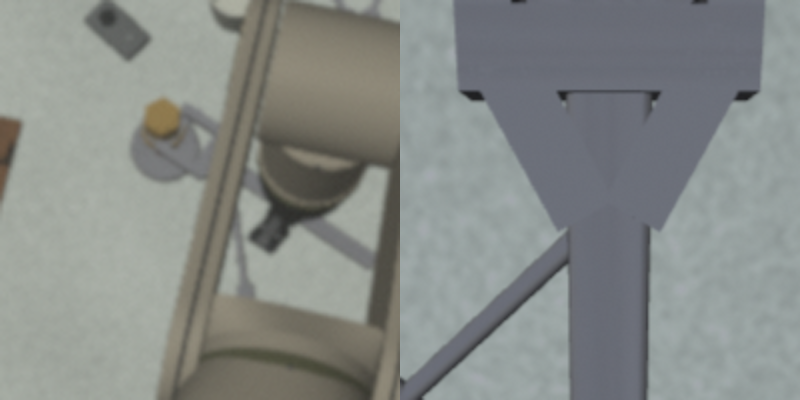

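The top crop shows the cap at (162,118) lying on the axis of the spanner's open mouth, so I'll slide it on.

carry_out(commands=[0, 0, -0.007, 0, 0, 0, 1, 0, 0, -0.014, 0, 0, 0, 1, 0, 0, -0.02, 0, 0, 0, 1, 0, 0, -0.02, 0, 0, 0, 1])

```text
time: 14.98
tool_pos: [460.8, -34.5, 86.8]
tcp_rot: [172.4, 89.9, 47.2]
ft_force: [-0.5, -0.3, -2.6]
finger_gap: 13.6
```

```bash
python3 s.py
```

```text
t 14.97 j6 24.5 gap 13.57 yaw y -35.22 pos [460.8 -34.5  86.8] F [-0.48 -0.3  -2.63] T [-0.114  0.049  0.007]
```

carry_out(commands=[0, 0, -0.004, 0, 0, 0, 1, 0, 0, -0.008, 0, 0, 0, 1, 0, 0, -0.008, 0, 0, 0, 1])

```text
time: 15.35
tool_pos: [465.5, -27.8, 86.8]
tcp_rot: [174.0, 89.9, 48.8]
ft_force: [0.6, 0.7, -2.1]
finger_gap: 13.8
```

```bash
python3 s.py
```

```text
t 15.35 j6 25.4 gap 13.84 yaw y -35.21 pos [465.5 -27.8  86.8] F [ 0.57  0.7  -2.07] T [-0.082  0.081  0.061]
```

carry_out(commands=[0, -0.0063, -0.0002, 3, 0, 0, 1, 0, -0.0126, -0.0007, 6, 0, 0, 1, 0, -0.0189, -0.0015, 9, 0, 0, 1, 0, -0.0251, -0.0026, 12, 0, 0, 1, 0, -0.0312, -0.0041, 15, 0, 0, 1, 0, -0.0372, -0.0059, 18, 0, 0, 1])

```text
time: 16.1
tool_pos: [439.8, -1.8, 87.5]
tcp_rot: [142.2, 89.8, -1.1]
ft_force: [5.2, -1.2, -4.4]
finger_gap: 13.5
```

```bash
python3 s.py
```

```text
t 16.10 j6 46.3 gap 13.54 yaw y -53.28 pos [439.8  -1.8  87.5] F [ 5.21 -1.24 -4.36] T [-0.362 -0.668  0.415]
```

carry_out(commands=[0, -0.0084, -0.0003, 4, 0, 0, 1, 0, -0.0168, -0.0012, 8, 0, 0, 1, 0, -0.0251, -0.0026, 12, 0, 0, 1, 0, -0.0332, -0.0047, 16, 0, 0, 1, 0, -0.0412, -0.0073, 20, 0, 0, 1, 0, -0.049, -0.0104, 24, 0, 0, 1, 0, -0.049, -0.0104, 24, 0, 0, 1])

```text
time: 16.98
tool_pos: [419.0, 43.5, 87.5]
tcp_rot: [155.7, 89.7, -11.5]
ft_force: [1.5, -3.6, -3.4]
finger_gap: 13.2
```

```bash
python3 s.py; python3 - <<'E'
from h import *
b,e=optics.snapshot("top");s,f=optics.snapshot("scene");np.savez("t6.npz",b=b,e=e,s=s,f=f)
cv2.imwrite("pics/t6.png",np.hstack([cv2.resize(b[110:210,200:300,::-1],(400,400),interpolation=cv2.INTER_CUBIC),cv2.resize(s[180:280,220:320,::-1],(400,400),interpolation=cv2.INTER_CUBIC)]))
E
```

```text
t 16.98 j6 76.2 gap 13.20 yaw y -77.20 pos [419.   43.5  87.5] F [ 1.51 -3.59 -3.44] T [-0.514 -0.063  0.299]
```

View pics/t6.png

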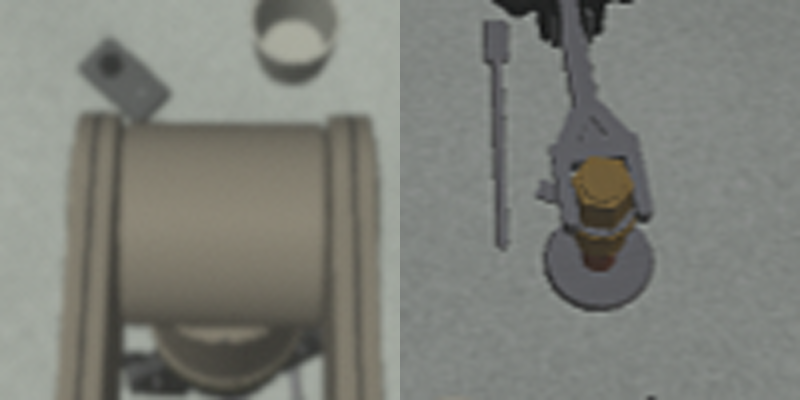

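The scene crop shows the spanner seated on the cap and the tab's tip at (545,190).

```bash
python3 - <<'E'
from h import *
C=np.array([535.9,71.8])
# 3D-based tab: steel-coloured pixels z 73..88 at radius 26..41
def tab(d,c,n,box=None):
    P=cloud(d,c);rr=np.hypot(P[...,0]-C[0],P[...,1]-C[1]);m=(P[...,2]>73)&(P[...,2]<86)&(rr>26)&(rr<44)
    q=P[m]-[*C,0];a=np.degrees(np.arctan2(q[:,1],q[:,0]));print(n,m.sum(),"median ang %.1f"%np.median(a),np.percentile(a,[5,25,75,95]).round(1),"r",rr[m].max().round(1))
for f in("w1","w3"):
    z=np.load(f+".npz");tab(z["d"],{k:z[k] for k in("mtx","extrinsics")},f)
z=np.load("s0.npz");tab(z["e"],optics.calibration("scene"),"scene0");tab(z["d"],optics.calibration("top"),"top0")
z=np.load("t6.npz");tab(z["f"],optics.calibration("scene"),"scene6")
c=optics.calibration("scene");p=plane((256.3,227.5),c,79.5)[0,:2]-C;print(p,np.degrees(np.arctan2(p[1],p[0])))
E
```

```text
w1 154 median ang -71.7 [-81.7 -77.2 -66.1 -61.8] r 40.0
w3 143 median ang -74.3 [-83.9 -79.7 -68.8 -64.2] r 40.0
scene0 36 median ang -68.9 [-79.9 -75.7 -63.4 -58.3] r 41.4
top0 24 median ang -71.6 [-81.  -76.2 -64.8 -60.7] r 39.1
scene6 25 median ang -95.2 [-107.1 -102.5  -91.6  -88.9] r 40.9
[ -4.26745165 -35.23336574] -96.90600351767984
```

carry_out(commands=[0, -0.0105, -0.0005, 5, 0, 0, 1, 0, -0.0209, -0.0018, 10, 0, 0, 1, 0, -0.0312, -0.0041, 15, 0, 0, 1, 0, -0.0412, -0.0073, 20, 0, 0, 1, 0, -0.0509, -0.0113, 25, 0, 0, 1, 0, -0.0566, -0.0141, 28, 0, 0, 1, 0, -0.0566, -0.0141, 28, 0, 0, 1])

```text
time: 17.95
tool_pos: [420.0, 101.3, 87.3]
tcp_rot: [175.6, 89.8, -19.5]
ft_force: [0.3, -4.0, -3.6]
finger_gap: 13.0
```

```bash
python3 s.py; cat > tab.py <<'E'
from h import *
import sys
C=np.array([535.9,71.8])
def tab(d,c,n):
    P=cloud(d,c);rr=np.hypot(P[...,0]-C[0],P[...,1]-C[1]);m=(P[...,2]>73)&(P[...,2]<86)&(rr>26)&(rr<44)
    q=P[m]-[*C,0];a=np.degrees(np.arctan2(q[:,1],q[:,0]));a=np.where(a>90,a-360,a);print(n,m.sum(),"median ang %.1f"%np.median(a),np.percentile(a,[5,25,75,95]).round(1))
s,f=optics.snapshot(sys.argv[1]);tab(f,optics.calibration(sys.argv[1]),"now")
cv2.imwrite(sys.argv[2],cv2.resize(s[180:280,220:320,::-1],(400,400),interpolation=cv2.INTER_CUBIC) if sys.argv[1]=="scene" else cv2.resize(s[:,:,::-1],(800,600)))
E
python3 tab.py scene pics/s7.png
```

```text
t 17.95 j6 111.9 gap 13.03 yaw y -105.07 pos [420.  101.3  87.3] F [ 0.28 -3.99 -3.62] T [-0.642  0.041  0.3  ]
now 14 median ang -124.1 [-134.1 -127.7 -120.8 -117.1]
```

View pics/s7.png

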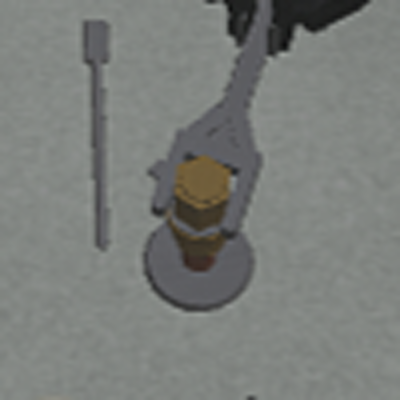

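The tab has moved from about −69° to −124° in the scene view, so the washer has turned about 55° (0.96 rad), inside the band. I'll check how the spanner now sits in the hand.

```bash
cat > sp.py <<'E'
from h import *
c=optics.calibration("wrist");t,R=tcp();a,d=optics.snapshot("wrist");P=cloud(d,c);T=(P-t)@R
B=[];Y=[];X=[]
for z in np.arange(-60,-18,3):
    m=(T[...,0]<2)&(T[...,0]>-30)&(abs(T[...,2]-z)<1)&(abs(T[...,1])<22);y=T[m][:,1]
    if len(y)>4:B.append(z);Y.append((y.min()+y.max())/2);X.append(np.median(T[m][:,0]))
p=np.polyfit(B,Y,1);print("slope deg %.2f (y vs z)"%np.degrees(np.arctan(p[0])),"y at 0: %.1f at -120: %.1f"%(p[1],np.polyval(p,-120)),"pitch deg %.1f"%np.degrees(np.polyfit(B,X,1)[0]),np.round(X,1)[[0,-1]])
u=np.array([p[0],1]);yaw=R@np.array([0,-p[0],-1]);print("spanner yaw %.1f"%np.degrees(np.arctan2(yaw[1],yaw[0])))
E
python3 sp.py
```

```text
slope deg 0.64 (y vs z) y at 0: -1.3 at -120: -2.6 pitch deg -0.7 [-13.9 -14.4]
spanner yaw -14.4
```

carry_out(commands=[0, 0.0073, -0.0002, -3.5, 0, 0, 1, 0, 0.0147, -0.0009, -7, 0, 0, 1, 0, 0.0147, -0.0009, -7, 0, 0, 1])

```text
time: 18.42
tool_pos: [417.2, 86.7, 87.4]
tcp_rot: [-169.9, 89.8, 2.0]
ft_force: [1.4, 1.3, -3.6]
finger_gap: 13.5
```

```bash
python3 s.py;python3 sp.py
```

```text
t 18.43 j6 103.0 gap 13.46 yaw y -98.09 pos [417.2  86.7  87.4] F [ 1.43  1.34 -3.56] T [ 0.247 -0.006  0.157]
slope deg 0.21 (y vs z) y at 0: -1.5 at -120: -1.9 pitch deg -0.8 [-14.  -14.4]
spanner yaw -7.9
```

carry_out(commands=[0, 0, 0.01, 0, 0, 0, 1, 0, 0, 0.02, 0, 0, 0, 1, 0, 0, 0.03, 0, 0, 0, 1, 0, 0, 0.045, 0, 0, 0, 1, 0, 0, 0.058, 0, 0, 0, 1, 0, 0, 0.058, 0, 0, 0, 1])

```text
time: 19.23
tool_pos: [358.8, 95.4, 86.9]
tcp_rot: [-169.6, 89.8, 2.2]
ft_force: [-0.0, -0.1, -3.2]
finger_gap: 13.7
```

```bash
python3 s.py;python3 tab.py scene pics/s8.png; python3 - <<'E'
from h import *
A=np.radians(-106.5)
goal((471.8,271.1,130),(np.cos(A),np.sin(A),0))
E
```

```text
t 19.23 j6 105.1 gap 13.69 yaw y -98.13 pos [358.8  95.4  86.9] F [-0.01 -0.09 -3.22] T [ 0.025  0.035 -0.097]
now 27 median ang -125.3 [-135.  -130.4 -120.1 -115.7]
goal (array([ -42.4, -189.9,  -86.5]), array([ 8.4, -0.2,  0.1]))
goal (array([ -42.4, -189.9,  -86.5]), array([-1.716e+02, -1.000e-01, -4.000e-01]))
```

carry_out(commands=[-0.042, 0, 0, 0, 0, 0, 1, -0.042, -0.045, -0.02, 2, -0.2, 0.1, 1, -0.042, -0.09, -0.04, 4, -0.2, 0.1, 1, -0.042, -0.135, -0.06, 6, -0.2, 0.1, 1, -0.042, -0.18, -0.08, 8.2, -0.2, 0.1, 1, -0.042, -0.19, -0.0865, 8.2, -0.2, 0.1, 1, -0.042, -0.19, -0.0865, 8.2, -0.2, 0.1, 1])

```text
time: 20.15
tool_pos: [472.0, 271.3, 129.0]
tcp_rot: [90.4, 89.9, -105.9]
ft_force: [0.2, -0.7, -3.3]
finger_gap: 13.9
```

```bash
python3 s.py;python3 sp.py; python3 - <<'E'
from h import *
A=np.radians(-106.5)
goal((471.8,271.1,33),(np.cos(A),np.sin(A),0))
E
```

```text
t 20.15 j6 130.8 gap 13.86 yaw y -106.28 pos [472.  271.3 129. ] F [ 0.22 -0.74 -3.34] T [ 0.013  0.106 -0.026]
slope deg -0.13 (y vs z) y at 0: -1.5 at -120: -1.2 pitch deg -0.4 [-14.3 -14.6]
spanner yaw -16.4
goal (array([96.1, -0.8, -0.1]), array([ 0.2,  0. , -0.1]))
goal (array([96.1, -0.8, -0.1]), array([-179.8,    0.2,    0. ]))
```

carry_out(commands=[0.045, 0, 0, 0, 0, 0, 1, 0.08, 0, 0, 0, 0, 0, 1, 0.09, 0, 0, 0, 0, 0, 1, 0.096, 0, 0, 0, 0, 0, 1, 0.097, 0, 0, 0, 0, 0, 1, 0.097, 0, 0, 0, 0, 0, 1])

```text
time: 20.95
tool_pos: [472.5, 270.8, 33.5]
tcp_rot: [170.4, 89.9, -25.9]
ft_force: [0.6, -0.2, -3.0]
finger_gap: 13.5
```

```bash
python3 s.py;python3 sp.py
```

```text
t 20.95 j6 130.8 gap 13.51 yaw y -106.32 pos [472.5 270.8  33.5] F [ 0.6  -0.24 -3.04] T [ 0.02   0.078 -0.027]
slope deg -1.85 (y vs z) y at 0: -2.4 at -120: 1.4 pitch deg -16.4 [ -2.9 -14.6]
spanner yaw -18.2
```

carry_out(commands=[0.0015, 0, 0, 0, 0, 0, 1, 0.0025, 0, 0, 0, 0, 0, 1, 0.0025, 0, 0, 0, 0, 0, 1])

```text
time: 21.38
tool_pos: [472.7, 271.0, 31.1]
tcp_rot: [-180.0, 89.9, -16.3]
ft_force: [0.6, 0.0, -2.1]
finger_gap: 13.7
```

```bash
python3 s.py
```

```text
t 21.38 j6 130.8 gap 13.73 yaw y -106.31 pos [472.7 271.   31.1] F [ 0.62  0.01 -2.11] T [ 0.065 -0.055  0.048]
```

Just touching. I'll go down 0.7 mm more, open slowly, then rise.

carry_out(commands=[0.0007, 0, 0, 0, 0, 0, 1, 0.0007, 0, 0, 0, 0, 0, -1, 0.0007, 0, 0, 0, 0, 0, -1, 0.0007, 0, 0, 0, 0, 0, -1, 0.0007, 0, 0, 0, 0, 0, -1, 0.0007, 0, 0, 0, 0, 0, -1, -0.05, 0, 0, 0, 0, 0, -1, -0.1, 0, 0, 0, 0, 0, -1, -0.15, 0, 0, 0, 0, 0, -1, -0.2, 0, 0, 0, 0, 0, -1, -0.2, 0, 0, 0, 0, 0, -1])

```text
time: 22.75
tool_pos: [474.9, 272.3, 237.0]
tcp_rot: [-145.9, 89.4, 17.8]
ft_force: [-0.0, 0.1, 0.1]
finger_gap: 85.9
```

```bash
python3 s.py;python3 tab.py scene pics/s9.png; python3 - <<'E'
from h import *
c=optics.calibration("wrist");a,d=optics.snapshot("wrist");s,f=optics.snapshot("scene")
cv2.imwrite("pics/f.png",np.hstack([cv2.resize(a[:,:,::-1],(400,300)),cv2.resize(s[120:300,100:400,::-1],(400,300))]))
P=cloud(d,c);z=P[...,2];hs=cv2.cvtColor(a,cv2.COLOR_RGB2HSV)
m=(z>38)&(z<56)&(hs[...,1]<80);n,l,st,ce=cv2.connectedComponentsWithStats(m.astype(np.uint8));k=1+np.argmax(st[1:,4]);q=P[l==k]
u=np.array([np.cos(np.radians(-16.4)),np.sin(np.radians(-16.4))]);x=q[:,:2]@u
for lo in range(-70,140,30):
    i=abs(x-(471.5*u[0]+271*u[1])-lo)<4
    if i.sum():print(lo,"z",np.median(q[i][:,2]).round(1),"y off",((q[i][:,:2]-[471.5,271])@[-u[1],u[0]]).mean().round(1))
print("xmax",(x.max()-(471.5*u[0]+271*u[1])).round(1))
E
```

```text
t 22.75 j6 130.8 gap 85.93 yaw y -106.31 pos [474.9 272.3 237. ] F [-0.02  0.1   0.06] T [-0.045  0.035  0.001]
now 28 median ang -124.9 [-136.2 -130.2 -119.1 -113.9]
-70 z 45.7 y off 1.8
-40 z 45.7 y off 2.0
-10 z 45.9 y off 2.0
20 z 45.8 y off 2.1
50 z 45.6 y off 1.9
80 z 47.5 y off 2.1
110 z 47.8 y off 1.3
xmax 141.7
```

View pics/f.png

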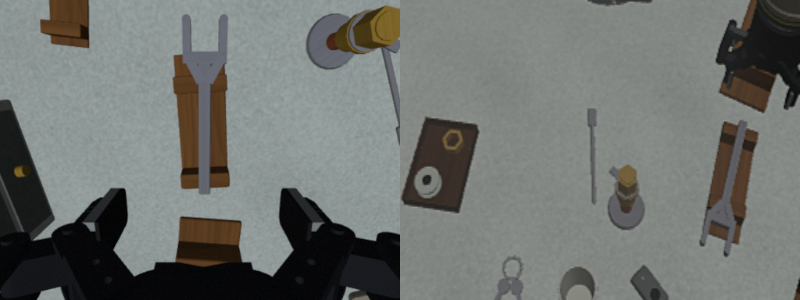

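The spanner lies flat on both blocks: handle top at z ≈ 45.7 along its whole length, and within 2 mm of its first position. The tab reads −125° and the other things are where they were. I'm handing in.

```bash
python3 -c "
from bench import order;print(order.hand_in())"
```

```text
the job is handed in; nothing more can be done
None
```

The job is handed in, at about 23 s of the 72 s, and by my last checks it met the conditions; no verdict is reported.

- **Finger-tight by hand:** I turned the cap about 69° clockwise with a 25 N grip and stopped when the wrist torque rose from about 0.13 to 0.96 N m. The washer had then moved about 2.6° (0.05 rad), under the 0.12 limit.
- **Spanner turn:** I turned it round the cap at about 0.9 N m. With the spanner off, the scene camera puts the tab 56° from its start (0.98 rad), inside 0.8 to 1.3.
- **Spanner laid back:** It lies flat on both blocks. Its handle top is level at 45.7 mm, its yaw is about −16°, and it is within 2 mm of where it started.
- **Other things:** In the last picture nothing else had visibly moved and the gripper was clear of everything.

Four things went wrong or disagreed:
- **Fingertip position:** The fingertips stand about 22 mm farther back than `r.nose_length` says. My first grip therefore shut on top of the cap's boss, at about 8 to 10 N, and I redid it lower.
- **Washer reading:** The spanner's own turn of 69°, less 7° of play, suggests about 65° (1.13 rad) against the 56° read from the tab. Both lie within the band.
- **Rest's middle:** I did not measure it directly. I took it from where the spanner lay at the start.
- **Picture limit:** I viewed 10 pictures, more than the 8 planned but under the limit of 12.

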